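# Clip a label holder behind the rack lip and hold it home

## Task

Pick up the loose saddle-shaped label holder (red plate, white ticket) and drape it over the bar of the bin rack in front of the red bin, centred on that bay with the ticket facing out, away from the bins. Push it straight down so that its front leg goes behind the lip, against the sprung catch, until the saddle sits fully on the bar, and finish while still gripping it and keeping it pressed home: do not let go. Leave the tape roll and the grooved roller where they are.

Things in the scene. Friction and masses are not known exactly. Their poses are not given: they have to be found in the camera images.
- label: the loose label holder as a whole (50 g, all rigid). An inverted-U saddle clip of grey plastic, 60 mm wide (its y), 28 mm deep (its x), with a red plate standing on top; 78 mm tall in all. Origin at the centre of its underside; it stands upright on its legs, z up; its -x side carries the white ticket. Front (-x) and rear (+x) legs are 5 mm thick, with an 18 mm gap between them
- label_grip (a point): point to grip on the label holder: in the red plate, on its middle, 64 mm above the leg ends and 21 mm above the top of the grey saddle. The plate is 10 mm thick (label x), 60 mm wide (label y) and 36 mm tall (42 to 78 mm above the leg ends), free on both faces. Axes as label
- label_seat (a point): middle of the underside of the saddle's bridge, 38 mm above the leg ends and 26 mm below label_grip; it comes to rest on top of the bar. Axes as label
- label_face (a point): middle of the front (ticket) face of the red plate, 6 mm to -x of label_grip; it must face out from the rack, to the rack's -x side
- rack: fixed grey bin rack, 232 mm wide (its y), 195 mm deep. Origin on its underside straight below the bar; -x is the front (towards the robot), z up. It stands on a plywood board whose top is 196 mm above z = 0. A steel bar 12 mm thick runs along y, its axis 50 mm above the rack's underside, on 8 mm wide posts at y = -111, 0 and 111 mm
- rack_lip (a point): middle of the inner top edge of the blue lip, 38 mm above the rack's underside and 17 mm in front of the bar's axis. The lip is 3 mm thick, upright, as wide as the rack; above this edge it flares outward up to 46 mm. The holder's front leg goes between bar and lip (3 mm play to each side when the saddle is centred on the bar), the rear leg behind the bar. Axes as rack
- bay_left (a point): top of the bar (56 mm above the rack's underside) at the middle of the rack's left bay, 55 mm to the rack's +y. Axes as rack. The label holder is home when label_seat lies here
- bay_right (a point): the same for the right bay, 55 mm to the rack's -y
- catch_left (a joint): brass sprung catch between bar and lip in the left bay, 40 mm wide: 0 = up (its top 26 mm above the rack's underside), grows as it is pressed down, m. The front leg meets it 8 mm before home; it pushes back with 2 N at 0 and about 6 N at 0.008, where the saddle meets the bar, a rigid stop. It lifts the label holder again if let go
- catch_right (a joint): the same for the right bay
- red_bin: open-front red parts bin with parts in it, 133x90x61 mm, fixed in the left or right bay of the rack, its origin at the centre of its underside, 102 mm behind the bar; its low front (28 mm) faces the bar, 36 mm behind it. Its top is 73 mm above the rack's underside
- blue_bin: blue parts bin, 133x94x62 mm, fixed in the other bay, likewise
- tape: black roll of tape, 55 mm wide, 19 mm tall, lying on the board; leave it alone. Origin at the centre of its underside
- roller: grey grooved roller, 41 mm across, 26 mm tall, standing on the board; leave it alone. Origin at the centre of its underside

How it is judged:
By the outcome, as a careful person would: the job done as asked, in the order asked, and still so for the second after the job is handed in, while the arm keeps its last pose, push and grip.
It also fails if it takes over 32 s, if anything falls off the work surface, if the arm or the gripper's body presses on something with over 40 N, if the wrist force passes 120 N, or if a joint passes its speed limit or range.

## Robot

A 6-joint arm with a two-finger parallel gripper is mounted at the origin on the work surface; the furniture and walls round the work are solid. World frame = base frame: x ahead of the robot, y to its left, z up, the work surface at z = 0. Lengths are in m, angles in rad, forces in N, time in s.
With the tool pointing down it reaches from about 0.35 to 0.775 m from the base axis. Payload 7.3 kg.
Tool frame: the origin (TCP) lies on the centre line of the jaws, within the pads' length; the fingertips stand 11 mm ahead of it and the grasp point (between the pads) lies 8 mm behind it; z points along the fingers, y is the direction in which the jaws open and shut (so a half turn about z gives the same grasp; the last joint's range is limited). The gripper opens to 92 mm and grips with 3 to 60 N. Pads are 19 mm wide; open, the fingers measure 130 mm over their backs; the gripper's body (75 mm by 190 mm) begins 47 mm behind the grasp point.
Start: joints at [1.203, 0.342, 1.524, -0, 1.275, -0.146], TCP at [0.115, 0.512, 0.238] pointing down, gripper open.
Joint ranges: [-2.53, 2.53], [-0.77, 2.02], [0.04, 2.7], [-1, 4.14], [0.28, 2.66], [-3.11, 3.11]. Speed limits (rad/s): [2.57, 2.57, 3.14, 3.14, 3.14, 3.14].

## Interface

Orientations are given as [roll, pitch, yaw] about the fixed x, y, z axes, in that order (R = Rz(yaw) Ry(pitch) Rx(roll)).
In Python, from cell import robot gives the robot as it stands.
- The arm moves only by the tool jog_arm, never from a script. Its argument "deltas" is one flat list of numbers, 6 for each row, row after row: the shift along the world's x, y, z in units of 0.1 m (1.0 is 0.1 m), then the turn, a rotation vector about the world's x, y, z in units of 90 degrees (1.0 is 90 degrees). A call has 1 to 5 rows; each row is the pose to reach, as a shift and turn from the pose commanded when the call began; what a row does not reach only later rows make up. A row lasts 1/12 s, in which the tool goes at most 41.7 mm and 7.16 degrees, less where a joint would pass 70% of its speed; a pose out of reach is approached as far as the arm can. A call with a number of a shift or a turn outside -1 to 1 is refused whole. A call with a gripper value outside its range is refused whole. "claw" is the opening, from 0 (shut) to 1 (fully open), set as the call begins (left out, the last holds). The fingers move at their own pace and stop on an object; "newtons" is the grip in N (left out, the last holds). Time passes only in rows, so rows that repeat a pose let the fingers close. It gives the time, the measured TCP pose, the force and the opening at its end, in the units of the state.
- robot.observe(): the state, without advancing time (a new reading comes with each control period).
- robot.read_camera(name): name is "scene" or "side" or "wrist"; returns the picture (480x640x3 uint8, red, green, blue); there is no depth.
- robot.camera_params(name): a dict with "fx", "fy", "cx", "cy" (pixels), "R" (3x3) and "t" (3): a world point X has camera coordinates R X + t. Camera axes: x right, y down, z forward; pixel columns grow to the right and rows downward; lengths in m; the calibration is good to about 2 mm. A picture is of the moment at which its call begins: read the wrist's pose just before it. camera_params takes no time and is no camera call; for the wrist camera it gives the pose at the moment of the call.
- robot.hand_in(): hands the job in, once; it reports no verdict.
The state is a dict: "time": time; "qpos": joint angles; "qvel": joint speeds; "joint_efforts": joint torques, N m; "tool_pos": TCP position; "tool_rot": TCP orientation; "contact_force": force on the tool from outside, world axes, zero at the start; "torque": the same for the moment, N m; "opening": finger opening in m.
Only numpy, scipy, OpenCV 4.12 (cv2) and the standard library are available. Lean on these libraries where they do the work, as an engineer would, in place of code of your own. Each camera call takes 0.05 s, during which the arm holds its last target. There are 200 camera calls.

## Working session

There is one attempt and no reset: what is moved stays moved. The work goes in short steps, Python scripts to look and compute and a tool call to move; the robot and the scene stay as the last step left them, time stands still between calls to the robot, and variables do not carry over. Pictures are saved under pics/ and viewed, about 8 in all and at most 12, crops included, and the job is handed in when it is done.

Besides the shell and the picture viewer there is one more tool, called after "Call:" by a JSON object that holds its "op" and its "data", one argument or row to a line. jog_arm: Moves the arm, as the interface text tells. Its arguments: {"type":"object","properties":{"deltas":{"type":"array","items":{"type":"number"}},"claw":{"type":"number"},"newtons":{"type":"number"}},"required":["deltas"]}

```bash
mkdir -p pics; cat > h.py <<'E'
import numpy as np, cv2
from cell import robot
def snap(name,fn):
    p=robot.camera_params(name); im=robot.read_camera(name)
    cv2.imwrite('pics/'+fn,cv2.cvtColor(im,cv2.COLOR_RGB2BGR)); np.save('pics/'+fn+'.npy',im)
    return im,p
def ray(p,u,v):
    R=np.array(p['R']);t=np.array(p['t'])
    d=R.T@np.array([(u-p['cx'])/p['fx'],(v-p['cy'])/p['fy'],1]); return -R.T@t,d/np.linalg.norm(d)
def onz(p,u,v,z):
    o,d=ray(p,u,v); return o+d*(z-o[2])/d[2]
def proj(p,X):
    c=np.array(p['R'])@np.array(X)+np.array(p['t']); return np.array([p['fx']*c[0]/c[2]+p['cx'],p['fy']*c[1]/c[2]+p['cy']])
def tri(p1,a,p2,b):
    o1,d1=ray(p1,*a);o2,d2=ray(p2,*b)
    s=np.linalg.lstsq(np.c_[d1,-d2],o2-o1,rcond=None)[0]
    A=o1+d1*s[0];B=o2+d2*s[1];return (A+B)/2,np.linalg.norm(A-B)
E
python3 - <<'E'
from h import *
a,p=snap('scene','s1.png'); b,q=snap('side','d1.png')
for n in('scene','side','wrist'):
    P=robot.camera_params(n); print(n,P['fx'],P['cx'],P['cy'],np.round(-np.array(P['R']).T@P['t'],3),np.round(P['R'],2).tolist())
print(robot.observe())
E
```

```text
scene 517.7859636192627 320.9825907462904 243.6340343189221 [0.198 0.491 0.87 ] [[-0.83, -0.56, -0.02], [-0.39, 0.6, -0.7], [0.4, -0.57, -0.71]]
side 450.19047500921687 321.26498093361585 234.64449321595984 [0.565 0.776 0.544] [[-1.0, 0.03, -0.02], [0.03, 0.32, -0.95], [-0.02, -0.95, -0.32]]
wrist 353.76738666526353 319.430623591078 233.2427317408878 [0.047 0.527 0.384] [[0.22, 0.98, -0.0], [0.94, -0.21, 0.26], [0.25, -0.06, -0.97]]
{'time': 0.1, 'qpos': array([ 1.20299251e+00,  3.42651398e-01,  1.52490658e+00,  9.99163843e-07,
        1.27538634e+00, -1.45998638e-01]), 'qvel': array([-0.00038386,  0.00035442, -0.00184822,  0.00122784, -0.00074915,
       -0.00080171]), 'joint_efforts': array([ 2.30752157e-03, -4.32004309e+01, -2.44696265e+01,  7.20399851e-02,
        5.25735843e-02, -6.97128576e-05]), 'tool_pos': array([0.11534991, 0.51182539, 0.2371205 ]), 'tool_rot': array([-3.14025551e+00, -1.97585898e-04,  2.91978705e+00]), 'contact_force': array([0.86213836, 0.56713263, 0.36526071]), 'torque': array([0.01166248, 0.02421642, 0.0211347 ]), 'opening': 0.09184553163646546}
```

View pics/s1.png

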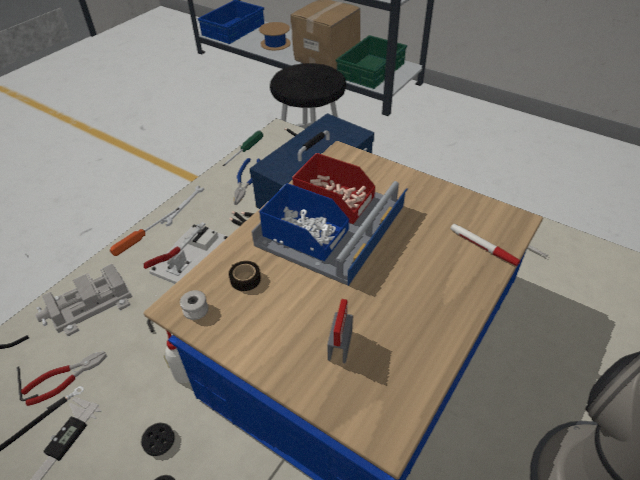

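View pics/d1.png

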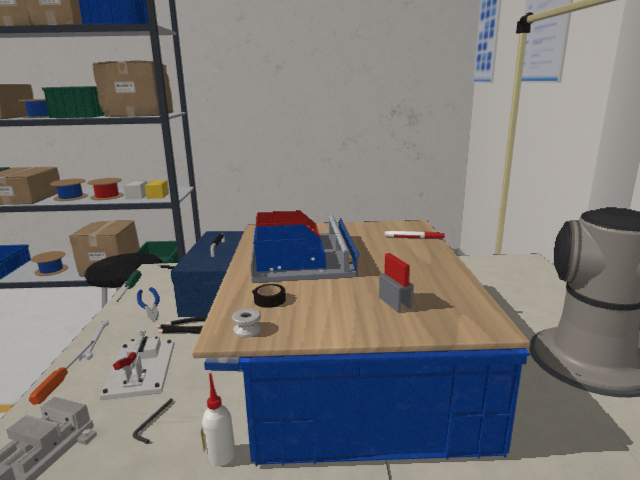

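Scene: label at (340,330), standing upright; rack at (330,220), red bin in the far (-y, right) bay; tape at (245,275), roller at (193,305). Side: label at (396,283), lip at (347,243). I'll enlarge the parts that matter.

```bash
python3 - <<'E'
import cv2,numpy as np
a=cv2.imread('pics/s1.png');b=cv2.imread('pics/d1.png')
f=lambda im,x,y,w,h,k:cv2.resize(im[y:y+h,x:x+w],None,fx=k,fy=k,interpolation=cv2.INTER_CUBIC)
A=f(a,250,170,170,110,4)      # 680x440
cv2.imwrite('pics/c1.png',A)
L=np.hstack([f(a,320,290,60,80,6),f(b,370,245,60,80,6)]) #720x480
cv2.imwrite('pics/c2.png',L)
cv2.imwrite('pics/c3.png',f(b,240,200,130,90,6))
E
```

```text
(no output)
```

View pics/c1.png

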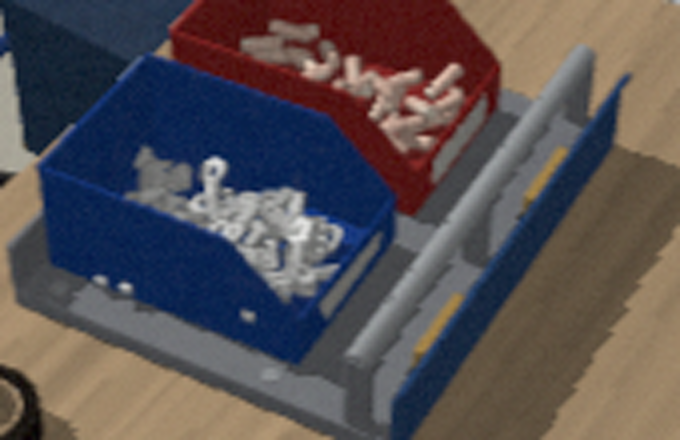

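View pics/c2.png

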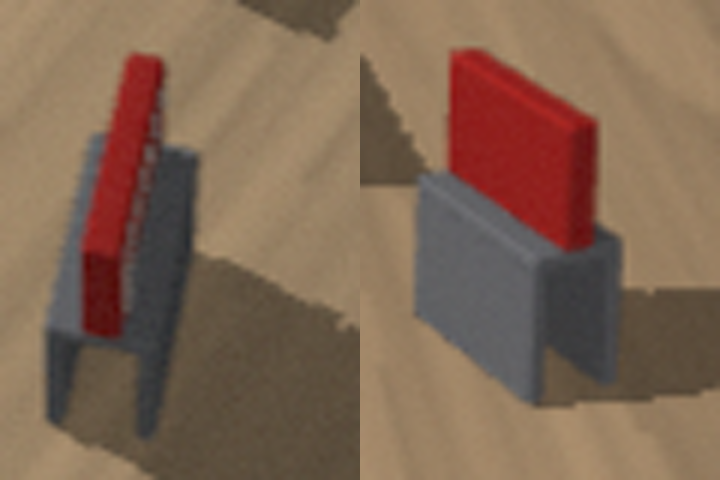

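Crop 1 shows the bar from about (358,357) to (583,52) in crop pixels, the lip top edge from (397,400) to (628,76), red bin at the far end. Crop 2 shows the plate's top corners; the ticket (white slivers) is on the robot side.

```bash
python3 - <<'E'
from h import *
p=robot.camera_params('scene');q=robot.camera_params('side')
S=lambda x,y:(320+(x+.5)/6-.5,290+(y+.5)/6-.5)
D=lambda x,y:(370+(x-360+.5)/6-.5,245+(y+.5)/6-.5)
C=lambda x,y:(250+(x+.5)/4-.5,170+(y+.5)/4-.5)
T=[onz(p,*S(*c),.274) for c in((130,53),(165,58),(122,255),(83,245))]
print('top scene',np.round(T,4).tolist(),np.round(np.mean(T,0),4))
T2=[onz(q,*D(*c),.274) for c in((452,50),(480,48),(597,120),(570,133))]
print('top side',np.round(T2,4).tolist(),np.round(np.mean(T2,0),4))
yaw=lambda a,b:np.degrees(np.arctan2(-(a-b)[0],(a-b)[1]))
for a,b in((T[3],T[0]),(T[2],T[1]),(T2[3],T2[0]),(T2[2],T2[1])): print('yaw',yaw(a,b),np.linalg.norm(a-b))
print('legs side',np.round([onz(q,*D(*c),.196) for c in((415,315),(535,405),(612,383))],4).tolist())
print('legs scene',np.round([onz(p,*S(*c),.196) for c in((52,423),(150,438))],4).tolist())
n,f=onz(p,*C(358,357),.246),onz(p,*C(583,52),.246);print('bar',n,f,yaw(n,f),np.linalg.norm(n-f))
n,f=onz(p,*C(397,398),.242),onz(p,*C(629,76),.242);print('lip',n,f,yaw(n,f),np.linalg.norm(n-f))
E
```

```text
top scene [[0.4469, 0.0887, 0.274], [0.439, 0.0854, 0.274], [0.4168, 0.1395, 0.274], [0.4258, 0.1421, 0.274]] [0.4321 0.1139 0.274 ]
top side [[0.4456, 0.0864, 0.274], [0.4377, 0.0855, 0.274], [0.4167, 0.1383, 0.274], [0.4252, 0.1462, 0.274]] [0.4313 0.1141 0.274 ]
yaw 21.645659911544943 0.05742875548623726
yaw 22.351252212120876 0.05852200086706879
yaw 18.7894312157944 0.06319845089842833
yaw 21.735931873397263 0.05686215797783182
legs side [[0.4546, 0.0913, 0.196], [0.4309, 0.145, 0.196], [0.4082, 0.1343, 0.196]]
legs scene [[0.4328, 0.1454, 0.196], [0.4102, 0.1356, 0.196]]
bar [0.50580907 0.00237722 0.246     ] [ 0.52295271 -0.22235877  0.246     ] 4.362272698445871 0.22538893409412222
lip [0.48236076 0.00963195 0.242     ] [ 0.49829366 -0.22283117  0.242     ] 3.920890812406317 0.23300849534958468
```

View pics/c3.png

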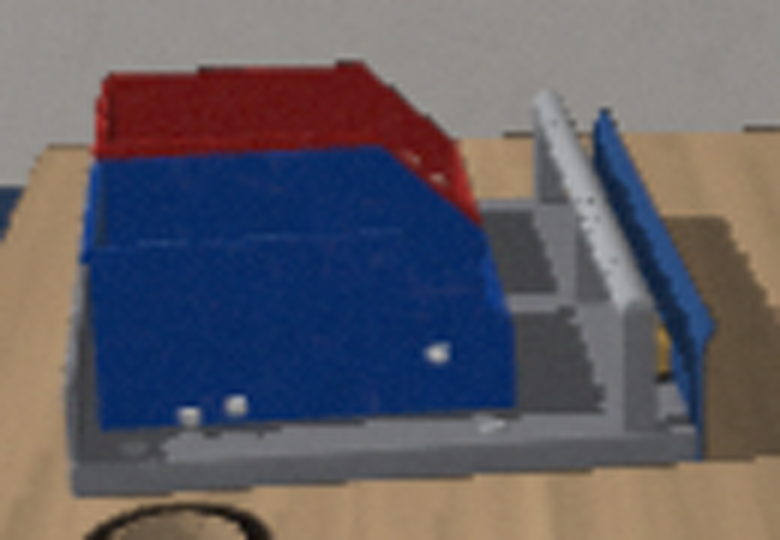

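Label centre ≈ (0.432, 0.114), yaw ≈ 21.5°. Rack yaw ≈ 4°, bar centre ≈ (0.514, -0.109), red bin in the right bay. Moving above the label.

Call:
{"op": "jog_arm", "data": {
  "deltas": [0.25, -0.3, 0.4, 0, 0, -0.06, 0.5, -0.6, 0.8, 0, 0, -0.12, 0.8, -0.98, 0.8, 0, 0, -0.16, 0.8, -0.98, 0.8, 0, 0, -0.16, 0.8, -0.98, 0.8, 0, 0, -0.16],
  "claw": 1,
  "newtons": 25
}}

```text
time: 0.52
tool_pos: [0.1982, 0.4117, 0.3197]
tool_rot: [3.139, 0.002, 2.665]
contact_force: [-0.7, 0.8, -0.2]
opening: 0.0917
```

Call:
{"op": "jog_arm", "data": {
  "deltas": [0.27, -0.33, 0, 0, 0, -0.05, 0.53, -0.67, 0, 0, 0, -0.1, 0.8, -1, 0, 0, 0, -0.16, 0.8, -1, 0, 0, 0, -0.16, 0.8, -1, 0, 0, 0, -0.16]
}}

```text
time: 0.93
tool_pos: [0.2765, 0.3129, 0.3174]
tool_rot: [-3.141, -0.0, 2.413]
contact_force: [-0.6, 0.6, 0.8]
opening: 0.0916
```

Call:
{"op": "jog_arm", "data": {
  "deltas": [0.27, -0.33, 0, 0, 0, -0.05, 0.53, -0.67, 0, 0, 0, -0.1, 0.8, -1, 0, 0, 0, -0.15, 0.8, -1, 0, 0, 0, -0.15, 0.8, -1, 0, 0, 0, -0.15]
}}

```text
time: 1.35
tool_pos: [0.356, 0.2139, 0.3172]
tool_rot: [-3.141, -0.001, 2.18]
contact_force: [-1.5, 0.1, 0.4]
opening: 0.0915
```

Call:
{"op": "jog_arm", "data": {
  "deltas": [0.27, -0.33, 0, 0, 0, -0.05, 0.53, -0.67, 0, 0, 0, -0.1, 0.77, -0.98, 0, 0, 0, -0.15, 0.77, -0.98, 0, 0, 0, -0.15, 0.77, -0.98, 0, 0, 0, -0.15]
}}

```text
time: 1.77
tool_pos: [0.4325, 0.1171, 0.3171]
tool_rot: [-3.14, -0.001, 1.947]
contact_force: [-0.1, -0.7, 0.1]
opening: 0.0916
```

```bash
python3 - <<'E'
from h import *
im,p=snap('wrist','w1.png'); np.save('pics/w1p.npy',p,allow_pickle=True)
print(robot.observe()['tool_pos'],-np.array(p['R']).T@p['t'])
for X in [(.4317,.114,.274),(.518,-.163,.252)]: print(proj(p,X))
hsv=cv2.cvtColor(im,cv2.COLOR_RGB2HSV);m=cv2.inRange(hsv,(0,150,60),(8,255,255))|cv2.inRange(hsv,(172,150,60),(180,255,255))
for c in cv2.findContours(m,0,2)[0]:
    if cv2.contourArea(c)>100: print(cv2.contourArea(c),cv2.minAreaRect(c),cv2.boundingRect(c))
E
```

```text
[0.43182806 0.11786313 0.31726256] [0.406492   0.18069699 0.46389994]
[318.3228289  268.98585715]
[293.20414153 583.91985122]
1441.5 ((318.0, 251.5), (95.0, 16.0), 90.0) (310, 204, 17, 96)
```

View pics/w1.png

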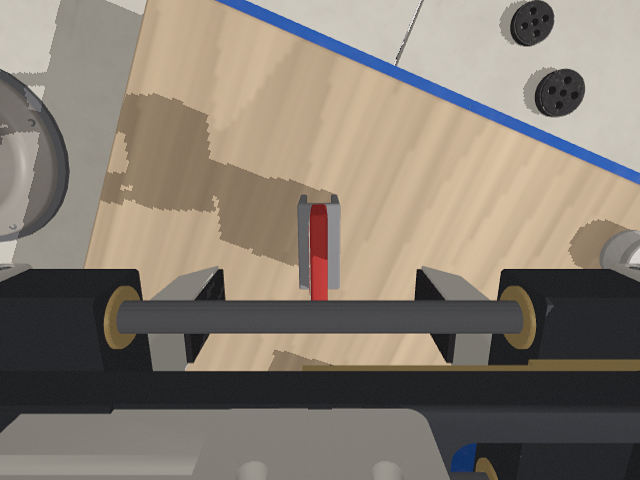

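Wrist view: plate upright at u≈318, jaws centred on ≈320, so yaw and lateral alignment are good. Descend and grip.

Call:
{"op": "jog_arm", "data": {
  "deltas": [0, -0.03, -0.25, 0, 0, 0, 0, -0.03, -0.5, 0, 0, 0, 0, -0.03, -0.65, 0, 0, 0, 0, -0.03, -0.65, 0, 0, 0, 0, -0.03, -0.65, 0, 0, 0]
}}

```text
time: 2.23
tool_pos: [0.4314, 0.1152, 0.2528]
tool_rot: [-3.141, -0.001, 1.95]
contact_force: [-0.5, 0.4, 0.9]
opening: 0.0924
```

Call:
{"op": "jog_arm", "data": {
  "deltas": [0, 0, 0, 0, 0, 0, 0, 0, 0, 0, 0, 0, 0, 0, 0, 0, 0, 0, 0, 0, 0, 0, 0, 0, 0, 0, 0, 0, 0, 0],
  "claw": 0,
  "newtons": 35
}}

```text
time: 2.65
tool_pos: [0.4327, 0.1132, 0.2532]
tool_rot: [3.141, 0.0, 1.946]
contact_force: [-0.1, 0.1, 0.2]
opening: 0.063
```

Call:
{"op": "jog_arm", "data": {
  "deltas": [0, 0, 0, 0, 0, 0, 0, 0, 0, 0, 0, 0, 0, 0, 0, 0, 0, 0, 0, 0, 0, 0, 0, 0, 0, 0, 0, 0, 0, 0]
}}

```text
time: 3.07
tool_pos: [0.4325, 0.1131, 0.2527]
tool_rot: [3.142, -0.0, 1.946]
contact_force: [0.6, -0.5, 0.6]
opening: 0.0299
```

Call:
{"op": "jog_arm", "data": {
  "deltas": [0, 0, 0, 0, 0, 0, 0, 0, 0, 0, 0, 0, 0, 0, 0, 0, 0, 0, 0, 0, 0, 0, 0, 0, 0, 0, 0, 0, 0, 0]
}}

```text
time: 3.48
tool_pos: [0.4324, 0.1132, 0.2527]
tool_rot: [-3.142, -0.0, 1.946]
contact_force: [0.1, -0.7, -0.4]
opening: 0.0098
```

Call:
{"op": "jog_arm", "data": {
  "deltas": [0, 0, 0.2, 0, 0, 0, 0, 0, 0.5, 0, 0, 0, 0, 0, 0.8, 0, 0, 0, 0, 0, 1, 0, 0, 0, 0, 0, 1, 0, 0, 0]
}}

```text
time: 3.9
tool_pos: [0.434, 0.1133, 0.357]
tool_rot: [3.134, 0.002, 1.946]
contact_force: [-0.1, 0.3, -0.2]
opening: 0.01
```

Call:
{"op": "jog_arm", "data": {
  "deltas": [0.08, -0.25, 0, 0, 0, -0.02, 0.16, -0.5, 0, 0, 0, -0.04, 0.24, -0.75, 0, 0, 0, -0.06, 0.28, -0.92, 0, 0, 0, -0.07, 0.28, -0.92, 0, 0, 0, -0.07]
}}

```text
time: 4.32
tool_pos: [0.4608, 0.0185, 0.3514]
tool_rot: [-3.14, 0.0, 1.832]
contact_force: [-0.1, -0.2, -0.4]
opening: 0.0101
```

Call:
{"op": "jog_arm", "data": {
  "deltas": [0.08, -0.25, 0, 0, 0, -0.02, 0.16, -0.5, 0, 0, 0, -0.04, 0.24, -0.75, 0, 0, 0, -0.06, 0.28, -0.92, 0, 0, 0, -0.07, 0.28, -0.92, 0, 0, 0, -0.07]
}}

```text
time: 4.73
tool_pos: [0.4888, -0.0729, 0.3515]
tool_rot: [-3.14, 0.0, 1.723]
contact_force: [-0.5, -0.6, -1.2]
opening: 0.0096
```

Call:
{"op": "jog_arm", "data": {
  "deltas": [0.08, -0.25, 0, 0, 0, -0.02, 0.16, -0.5, 0, 0, 0, -0.04, 0.24, -0.75, 0, 0, 0, -0.055, 0.3, -0.92, 0, 0, 0, -0.055, 0.3, -0.92, 0, 0, 0, -0.055]
}}

```text
time: 5.15
tool_pos: [0.519, -0.1644, 0.3514]
tool_rot: [-3.14, -0.0, 1.638]
contact_force: [-0.5, 0.5, -0.6]
opening: 0.0093
```

```bash
python3 - <<'E'
from h import *
a,p=snap('scene','s2.png'); b,q=snap('side','d2.png')
print(robot.observe()['tool_pos'],robot.observe()['tool_rot'],robot.observe()['opening'])
f=lambda im,x,y,w,h,k:cv2.resize(im[y:y+h,x:x+w],None,fx=k,fy=k,interpolation=cv2.INTER_CUBIC)[:,:,::-1]
cv2.imwrite('pics/c4.png',np.hstack([f(a,300,110,130,170,3),f(b,270,140,130,170,3)]))
E
```

```text
[ 0.51833023 -0.16190932  0.35192107] [-3.14040192e+00 -1.56894739e-03  1.63980272e+00] 0.009625656647286448
```

View pics/c4.png

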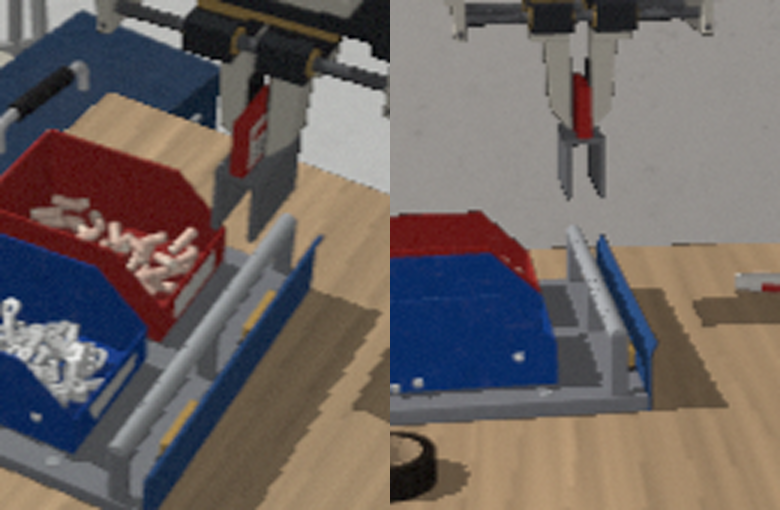

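Holding fine, ticket facing out (scene), label hovering above the right bay. Now a zoom to measure label against bar in both cameras, with my predicted points marked.

```bash
cat > chk.py <<'E'
from h import *
import sys
from scipy.spatial.transform import Rotation as Ro
def run(sfn,out,rx,ry,ryaw):
    o=robot.observe(); T=o['tool_pos']; print(T,o['tool_rot'])
    yw=o['tool_rot'][2]-np.pi/2; Rl=Ro.from_euler('z',yw).as_matrix(); L=np.array(T)+[0,0,.008-.064]
    Rr=Ro.from_euler('z',np.radians(ryaw)).as_matrix()
    pts={(c,s):None for c in'ab' for s in'ab'}
    P=[L+Rl@[x,y,0] for x in(-.014,-.009,.009,.014) for y in(-.03,.03)]
    B=[np.array([rx,ry,.196])+Rr@[x,y,z] for x,y,z in((0,-.115,.056),(0,-.085,.056),(0,-.055,.056),(0,-.025,.056),(0,0,.056),(0,.115,.056),(-.02,-.116,.046),(-.02,.116,.046),(-.02,-.055,.046))]
    ims=[]
    for n,(x,y,w,h) in(('scene',(350,150,62,85)),('side',(315,175,50,85))):
        im,p=snap(n,sfn+n+'.png'); k=7
        z=cv2.resize(im[y:y+h,x:x+w],None,fx=k,fy=k,interpolation=cv2.INTER_CUBIC)[:,:,::-1].copy()
        for X,c in [(X,(0,255,0)) for X in P]+[(X,(0,255,255)) for X in B]:
            u=proj(p,X); cv2.circle(z,tuple(int(round(v)) for v in ((u-[x,y]+.5)*k)),2,c,-1)
        ims.append(z)
    cv2.imwrite('pics/'+out,np.hstack(ims))
if __name__=='__main__': run(sys.argv[1],sys.argv[2],*map(float,sys.argv[3:6]))
E
python3 chk.py k1 k1.png .5140 -.1085 4.1
```

```text
[ 0.51833023 -0.16190932  0.35192107] [-3.14040192e+00 -1.56894739e-03  1.63980272e+00]
```

View pics/k1.png

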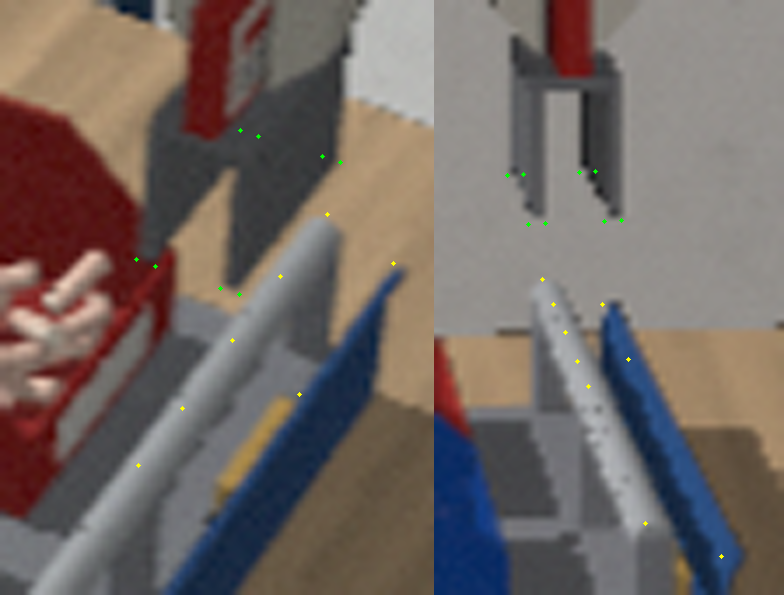

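Side: label leg ends at (532,215) and (613,217), within ~1 px of predictions; scene likewise. The bar needs a numerical edge measurement.

```bash
python3 - <<'E'
from h import *
from scipy.ndimage import map_coordinates
th=np.radians(4.1);b=np.array([-np.sin(th),np.cos(th),0]);c=np.array([.514,-.1085,.246])
for n in('scene','side'):
    im=np.load(f'pics/k1{n}.png.npy').astype(float);p=robot.camera_params(n)
    O=-np.array(p['R']).T@p['t']
    for s in(-.09,-.07,-.05,-.03,.02,.05,.08):
        A=c+b*s;v=A-O;v/=np.linalg.norm(v);nn=np.cross(v,b);nn/=np.linalg.norm(nn)
        if nn[0]<0:nn=-nn
        t=np.arange(-15,16,1.)
        uv=np.array([proj(p,A+nn*k/1000) for k in t])
        g=map_coordinates(im.mean(2),[uv[:,1],uv[:,0]],order=1)
        print(n,s,np.round(nn,2),g.astype(int).tolist())
E
```

```text
scene -0.09 [0.91 0.07 0.4 ] [100, 87, 73, 72, 72, 73, 73, 75, 78, 83, 89, 96, 103, 112, 121, 132, 142, 150, 156, 156, 153, 150, 141, 127, 97, 71, 61, 56, 57, 60, 63]
scene -0.07 [0.91 0.07 0.4 ] [108, 103, 101, 102, 100, 102, 107, 109, 107, 98, 94, 98, 105, 114, 124, 134, 142, 149, 153, 152, 146, 144, 146, 147, 150, 145, 142, 143, 144, 144, 143]
scene -0.05 [0.91 0.07 0.4 ] [118, 116, 115, 114, 114, 115, 114, 106, 95, 88, 90, 95, 105, 116, 127, 136, 145, 153, 157, 148, 129, 102, 77, 75, 75, 74, 76, 78, 81, 89, 88]
scene -0.03 [0.91 0.07 0.4 ] [121, 118, 117, 118, 118, 117, 113, 107, 99, 94, 95, 98, 107, 118, 129, 138, 148, 156, 160, 153, 136, 108, 85, 74, 74, 73, 74, 75, 75, 76, 74]
scene 0.02 [0.91 0.07 0.4 ] [70, 71, 73, 75, 77, 76, 76, 78, 82, 87, 94, 101, 108, 115, 126, 139, 150, 159, 160, 158, 134, 104, 83, 77, 75, 74, 75, 75, 75, 75, 72]
scene 0.05 [0.91 0.07 0.4 ] [117, 118, 120, 120, 118, 114, 105, 92, 86, 91, 96, 100, 108, 117, 128, 139, 150, 159, 161, 152, 128, 97, 82, 81, 85, 86, 82, 91, 97, 95, 97]
scene 0.08 [0.91 0.07 0.4 ] [118, 118, 121, 121, 121, 116, 105, 90, 84, 8
[... 632 characters left out ...]
 133, 136]
side -0.03 [ 0.93  0.07 -0.36] [80, 69, 57, 48, 45, 43, 64, 86, 104, 122, 138, 150, 160, 166, 173, 173, 170, 159, 137, 114, 99, 88, 87, 87, 87, 87, 88, 99, 109, 119, 129]
side 0.02 [ 0.93  0.07 -0.36] [72, 59, 50, 44, 41, 41, 48, 72, 99, 120, 140, 151, 162, 165, 169, 168, 155, 137, 124, 112, 115, 115, 114, 114, 113, 113, 113, 113, 113, 113, 112]
side 0.05 [ 0.93  0.07 -0.36] [69, 56, 44, 44, 43, 46, 52, 76, 103, 122, 138, 150, 160, 167, 171, 173, 172, 163, 135, 112, 101, 89, 88, 88, 98, 110, 114, 114, 115, 115, 115]
side 0.08 [ 0.93  0.07 -0.36] [72, 59, 48, 42, 42, 46, 54, 69, 96, 119, 134, 147, 157, 166, 169, 172, 167, 162, 134, 107, 95, 88, 87, 87, 88, 89, 89, 89, 96, 105, 110]
```

```bash
python3 - <<'E'
from h import *
from scipy.ndimage import map_coordinates
T=np.array([.51833,-.16191,.35192]);yw=1.6398-np.pi/2
ax=np.array([np.cos(yw),np.sin(yw),0]);ay=np.array([-ax[1],ax[0],0]);L=T+[0,0,-.056]
t=np.arange(-18,19,1.)
def prof(n,f,ts):
    im=np.load(f'pics/k1{n}.png.npy').astype(float);p=robot.camera_params(n)
    uv=np.array([proj(p,f(k/1000)) for k in ts]); return map_coordinates(im.mean(2),[uv[:,1],uv[:,0]],order=1).astype(int).tolist()
for z in(.008,.014,.02,.026): 
    for n in('side','scene'): print(n,z,prof(n,lambda k:L+ay*.03+ax*k+np.array([0,0,z]),t))
t2=np.arange(-8,9,1.)
for x in(-.0115,.0115):
    for n in('side','scene'): print('vert',n,x,prof(n,lambda k:L+ay*.03+ax*x+np.array([0,0,k]),t2))
p=robot.camera_params('scene')
# end of rack: lip far/near ends and bar end along y
th=np.radians(4.1);b=np.array([-np.sin(th),np.cos(th),0]);a=np.array([b[1],-b[0],0])
im=np.load('pics/k1scene.png.npy').astype(float)
lip=np.array([.514,-.1085,.196])+a*-.0215
for e in(-1,1):
    ss=np.arange(104,128,1.)
    for z in(.036,.041):
        uv=np.array([proj(p,lip+b*e*s/1000+[0,0,z]) for s in ss]);
        print('lip',e,z,[(map_coordinates(im[:,:,c],[uv[:,1],uv[:,0]],order=1)).astype(int).tolist() for c in(0,2)])
E
```

```text
side 0.008 [144, 145, 145, 130, 107, 91, 83, 74, 67, 62, 67, 78, 109, 135, 140, 144, 144, 145, 144, 143, 144, 144, 144, 144, 144, 145, 132, 109, 95, 89, 87, 91, 99, 118, 135, 140, 145]
scene 0.008 [129, 104, 75, 64, 60, 62, 67, 80, 97, 119, 132, 136, 139, 140, 142, 143, 143, 142, 142, 143, 134, 127, 108, 91, 74, 58, 60, 61, 63, 63, 62, 59, 54, 48, 40, 39, 39]
side 0.014 [145, 144, 144, 129, 107, 92, 82, 74, 67, 61, 58, 55, 51, 54, 92, 128, 136, 145, 144, 144, 144, 145, 144, 144, 143, 143, 129, 108, 95, 88, 86, 90, 93, 94, 99, 116, 130]
scene 0.014 [67, 59, 57, 58, 62, 62, 59, 74, 92, 113, 133, 138, 142, 141, 141, 143, 144, 144, 142, 136, 119, 93, 73, 61, 58, 57, 58, 60, 63, 64, 62, 59, 55, 52, 45, 39, 40]
side 0.02 [144, 144, 144, 129, 106, 90, 80, 72, 67, 62, 59, 57, 56, 54, 45, 42, 86, 129, 136, 143, 144, 144, 144, 144, 145, 146, 130, 106, 93, 87, 86, 91, 94, 94, 95, 95, 100]
scene 0.02 [56, 55, 58, 60, 62, 64, 63, 71, 99, 121, 135, 140, 139, 138, 136, 135, 132, 114, 92, 71, 56, 57, 59, 59, 59, 59, 59, 59, 61, 62, 77, 98, 108, 121, 111, 99, 78]
side 0.026 [143, 144, 144, 129, 106, 
[... 882 characters left out ...]
3, 92, 90, 90, 91, 92, 94, 95, 96]]
lip -1 0.041 [[44, 46, 43, 56, 66, 65, 54, 47, 58, 61, 59, 61, 62, 66, 80, 95, 105, 118, 134, 147, 156, 157, 156, 156], [94, 94, 95, 99, 99, 98, 96, 96, 97, 97, 95, 95, 97, 98, 96, 96, 98, 100, 100, 102, 104, 105, 104, 103]]
lip 1 0.036 [[27, 27, 27, 28, 29, 26, 24, 23, 24, 26, 26, 26, 26, 28, 32, 33, 37, 51, 67, 82, 91, 95, 93, 87], [76, 74, 75, 78, 78, 77, 73, 70, 68, 67, 67, 67, 67, 70, 74, 77, 79, 86, 93, 100, 105, 106, 101, 91]]
lip 1 0.041 [[42, 40, 39, 41, 39, 38, 41, 42, 42, 41, 39, 35, 31, 35, 37, 39, 42, 55, 71, 86, 95, 103, 112, 118], [104, 104, 105, 102, 103, 105, 105, 104, 103, 103, 93, 86, 83, 81, 82, 84, 83, 89, 98, 107, 110, 115, 121, 126]]
```

```bash
python3 - <<'E'
from h import *
p=robot.camera_params('scene');q=robot.camera_params('side')
C=lambda x,y:(250+(x+.5)/4-.5,170+(y+.5)/4-.5)
E=lambda x,y:(240+(x+.5)/6-.5,200+(y+.5)/6-.5)
K=lambda x,y:(350+(x+.5)/7-.5,150+(y+.5)/7-.5)
J=lambda x,y:(315+(x-434+.5)/7-.5,175+(y+.5)/7-.5)
f=tri(p,K(403,268),q,J(610,303));n=tri(p,C(397,400),q,E(714,327));print('lip far',f,'near',n,(f[0]+n[0])/2,np.linalg.norm(f[0]-n[0]))
f=tri(p,K(327,220),q,J(545,282));n=tri(p,C(358,352),q,E(630,300));print('bar far',f,'near',n,(f[0]+n[0])/2,np.linalg.norm(f[0]-n[0]))
# edges of bar ends along axis, corrected axis, scene
from scipy.ndimage import map_coordinates
th=np.radians(4.4);b=np.array([-np.sin(th),np.cos(th),0]);c=np.array([.5120,-.1085,.247])
for nm,P in(('scene',p),('side',q)):
  im=np.load(f'pics/k1{nm}.png.npy').astype(float).mean(2)
  for e in(-1,1):
    uv=np.array([proj(P,c+b*e*s/1000) for s in range(104,128)]);print(nm,e,map_coordinates(im,[uv[:,1],uv[:,0]],order=1).astype(int).tolist())
E
```

```text
lip far (array([ 0.49927982, -0.22551903,  0.24190915]), np.float64(0.0006013365576572979)) near (array([0.48089219, 0.01204978, 0.2439457 ]), np.float64(3.517432140101303e-05)) [ 0.490086   -0.10673463  0.24292742] 0.23828804226468916
bar far (array([ 0.52119804, -0.22183954,  0.25102155]), np.float64(3.6983800647281094e-05)) near (array([0.50561378, 0.00288805, 0.24981259]), np.float64(0.00034780698598329185)) [ 0.51340591 -0.10947575  0.25041707] 0.22527054806817137
scene -1 [123, 123, 123, 123, 122, 122, 122, 122, 123, 123, 124, 125, 126, 128, 134, 139, 142, 142, 142, 141, 142, 143, 143, 144]
scene 1 [111, 111, 111, 112, 111, 111, 110, 107, 103, 98, 94, 94, 92, 85, 79, 77, 76, 75, 76, 77, 78, 79, 79, 78]
side -1 [163, 163, 162, 162, 162, 161, 161, 161, 160, 160, 160, 161, 161, 161, 161, 161, 161, 161, 161, 161, 160, 160, 160, 158]
side 1 [128, 121, 116, 113, 111, 109, 108, 106, 103, 101, 98, 96, 93, 91, 90, 89, 88, 88, 88, 88, 87, 87, 87, 87]
```

Call:
{"op": "jog_arm", "data": {
  "deltas": [-0.015, 0, -0.15, 0, 0, 0.005, -0.015, 0, -0.35, 0, 0, 0.005, -0.015, 0, -0.35, 0, 0, 0.005, -0.015, 0, -0.35, 0, 0, 0.005, -0.015, 0, -0.35, 0, 0, 0.005]
}}

```text
time: 5.77
tool_pos: [0.5172, -0.1622, 0.3189]
tool_rot: [3.14, 0.001, 1.648]
contact_force: [-0.1, 0.6, -0.7]
opening: 0.0098
```

```bash
python3 chk.py k2 k2.png .5123 -.1085 4.4
```

```text
[ 0.51723052 -0.16221081  0.31893759] [3.14024079e+00 5.36285267e-04 1.64838156e+00]
```

View pics/k2.png

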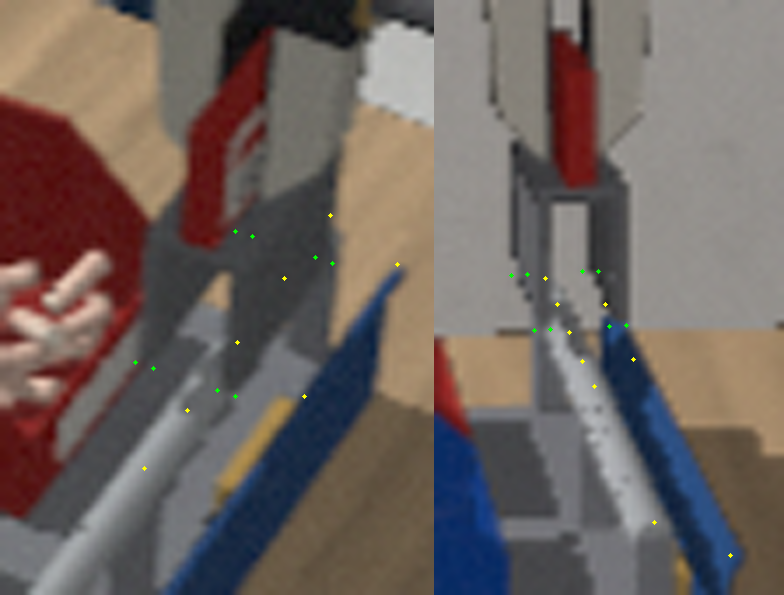

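```bash
python3 - <<'E'
from h import *
from scipy.ndimage import map_coordinates
p=robot.camera_params('scene');q=robot.camera_params('side')
T=np.array([.5170,-.1622,.3180]);yw=1.648-np.pi/2
ax=np.array([np.cos(yw),np.sin(yw),0]);ay=np.array([-ax[1],ax[0],0]);L=T+[0,0,-.056]
t=np.arange(-18,19,1.)
S=lambda im,P,X:(lambda uv:map_coordinates(im,[uv[:,1],uv[:,0]],order=1).astype(int).tolist())(np.array([proj(P,x) for x in X]))
im=np.load('pics/k2side.png.npy').astype(float)
for z in(.014,.02): print('label side',S(im.mean(2),q,[L+ay*.03+ax*k/1000+np.array([0,0,z]) for k in t]))
th=np.radians(4.4);b=np.array([-np.sin(th),np.cos(th),0]);a=np.array([b[1],-b[0],0]);c=np.array([.5119,-.1085,.196])
for s in(-.02,.02,.04,.07): print('bar side',S(im.mean(2),q,[c+b*s+a*k/1000+np.array([0,0,.05]) for k in t]))
im=np.load('pics/k1scene.png.npy').astype(float)
for x in(-.010,-.013):
  for lo in(-85,25): print('catch',x,lo,S(im[:,:,0]-im[:,:,2],p,[c+a*x+b*s/1000+np.array([0,0,.026]) for s in range(lo,lo+61)]))
# post at y=0 on front side, z=.03
for z in (.03,.038): print('post',S(im.mean(2),p,[c-a*.006+b*s/1000+np.array([0,0,z]) for s in range(-15,16)]))
E
```

```text
label side [146, 145, 139, 112, 85, 79, 74, 71, 69, 65, 61, 62, 66, 85, 115, 135, 141, 145, 144, 144, 145, 145, 141, 136, 135, 134, 119, 101, 89, 81, 81, 89, 94, 96, 99, 105, 114]
label side [144, 144, 140, 113, 87, 79, 71, 68, 66, 63, 59, 57, 56, 56, 56, 72, 106, 131, 138, 143, 144, 144, 144, 144, 144, 144, 125, 103, 91, 82, 83, 91, 95, 95, 95, 94, 99]
bar side [45, 44, 44, 44, 44, 45, 44, 42, 41, 43, 48, 70, 93, 110, 128, 141, 154, 162, 169, 172, 174, 173, 171, 161, 134, 110, 99, 89, 89, 89, 88, 87, 95, 106, 117, 128, 135]
bar side [83, 84, 83, 83, 74, 61, 51, 44, 41, 41, 50, 67, 86, 108, 126, 140, 151, 153, 156, 165, 169, 161, 150, 134, 119, 119, 118, 117, 115, 115, 114, 114, 114, 113, 113, 113, 113]
bar side [84, 84, 84, 77, 65, 55, 48, 43, 42, 42, 46, 61, 87, 109, 126, 140, 151, 160, 168, 173, 177, 175, 167, 153, 130, 112, 100, 96, 105, 112, 116, 117, 115, 114, 115, 114, 113]
bar side [85, 85, 85, 84, 77, 64, 54, 45, 41, 40, 47, 57, 77, 99, 118, 137, 147, 156, 160, 164, 169, 173, 169, 162, 134, 109, 97, 88, 86, 85, 88, 93, 105, 112, 113, 114, 114]
catch -0.01 -85 [-13, -17, -19,
[... 747 characters left out ...]
44, -49, -57, -54, -49, -49, -51, -60, -56, -52, -56, -64, -56, -49, -48, -50, -52]
catch -0.013 25 [-64, -61, -59, -63, -62, -58, -59, -63, -64, -65, -64, -67, -63, -55, -56, -62, -56, -52, -52, -55, -54, -47, -49, -60, -51, -51, -57, -61, -59, -56, -56, -64, -55, -54, -61, -62, -56, -55, -55, -57, -48, -47, -56, -52, -51, -57, -62, -60, -56, -57, -64, -56, -58, -64, -64, -61, -59, -61, -62, -55, -55]
post [115, 116, 118, 118, 118, 118, 118, 118, 118, 118, 116, 114, 113, 112, 108, 104, 102, 100, 94, 86, 78, 72, 71, 74, 75, 75, 74, 74, 75, 75, 75]
post [117, 117, 117, 117, 117, 117, 117, 117, 116, 116, 115, 113, 110, 109, 109, 107, 102, 97, 92, 88, 84, 80, 75, 71, 70, 71, 73, 74, 74, 74, 74]
```

Numerically: label centre x ≈ 0.5163 vs bar at bay ≈ 0.5166; catch centre suggests the bay at y ≈ -0.1615, so +1.5 mm in y. Lowering part-way, watching forces.

Call:
{"op": "jog_arm", "data": {
  "deltas": [0, 0.015, 0, 0, 0, 0, 0, 0.015, -0.08, 0, 0, 0, 0, 0.015, -0.16, 0, 0, 0, 0, 0.015, -0.16, 0, 0, 0, 0, 0.015, -0.16, 0, 0, 0]
}}

```text
time: 6.28
tool_pos: [0.5166, -0.1612, 0.3009]
tool_rot: [-3.14, -0.001, 1.647]
contact_force: [0.2, 0.1, -0.1]
opening: 0.0093
```

Call:
{"op": "jog_arm", "data": {
  "deltas": [0, 0, -0.06, 0, 0, 0, 0, 0, -0.12, 0, 0, 0, 0, 0, -0.18, 0, 0, 0, 0, 0, -0.18, 0, 0, 0, 0, 0, -0.18, 0, 0, 0]
}}

```text
time: 6.7
tool_pos: [0.5168, -0.1613, 0.2832]
tool_rot: [-3.141, -0.001, 1.647]
contact_force: [0.1, -0.1, -0.4]
opening: 0.0094
```

Call:
{"op": "jog_arm", "data": {
  "deltas": [0, 0, -0.02, 0, 0, 0, 0, 0, -0.04, 0, 0, 0, 0, 0, -0.06, 0, 0, 0, 0, 0, -0.08, 0, 0, 0, 0, 0, -0.08, 0, 0, 0],
  "newtons": 55
}}

```text
time: 7.12
tool_pos: [0.5171, -0.1614, 0.2758]
tool_rot: [3.141, 0.0, 1.648]
contact_force: [1.1, -0.1, 2.7]
opening: 0.01
```

Call:
{"op": "jog_arm", "data": {
  "deltas": [0, 0, -0.01, 0, 0, 0, 0, 0, -0.02, 0, 0, 0, 0, 0, -0.03, 0, 0, 0, 0, 0, -0.03, 0, 0, 0, 0, 0, -0.03, 0, 0, 0]
}}

```text
time: 7.53
tool_pos: [0.5171, -0.1614, 0.273]
tool_rot: [3.141, 0.0, 1.647]
contact_force: [0.1, 0.9, 5.4]
opening: 0.0097
```

Call:
{"op": "jog_arm", "data": {
  "deltas": [0, 0, -0.01, 0, 0, 0, 0, 0, -0.02, 0, 0, 0, 0, 0, -0.02, 0, 0, 0, 0, 0, -0.02, 0, 0, 0]
}}

```text
time: 7.87
tool_pos: [0.5171, -0.1614, 0.2709]
tool_rot: [3.141, 0.0, 1.647]
contact_force: [-0.8, 1.3, 5.1]
opening: 0.0095
```

Call:
{"op": "jog_arm", "data": {
  "deltas": [0, 0, -0.01, 0, 0, 0, 0, 0, -0.01, 0, 0, 0, 0, 0, -0.01, 0, 0, 0, 0, 0, -0.01, 0, 0, 0]
}}

```text
time: 8.2
tool_pos: [0.5171, -0.1614, 0.2705]
tool_rot: [3.14, 0.001, 1.647]
contact_force: [-0.2, 0.7, 8.3]
opening: 0.0093
```

Call:
{"op": "jog_arm", "data": {
  "deltas": [0, 0, -0.01, 0, 0, 0, 0, 0, -0.01, 0, 0, 0, 0, 0, -0.01, 0, 0, 0, 0, 0, -0.01, 0, 0, 0]
}}

```text
time: 8.53
tool_pos: [0.5171, -0.1614, 0.2705]
tool_rot: [3.14, 0.001, 1.648]
contact_force: [-3.0, 1.6, 14.6]
opening: 0.0098
```

```bash
python3 chk.py k3 k3.png .5124 -.1067 4.4; python3 -c "
from cell import robot;print(robot.observe()['contact_force'],robot.observe()['torque'])"
```

```text
[ 0.51714983 -0.16139057  0.27049829] [3.13955908e+00 1.20305176e-03 1.64753727e+00]
[-2.45198922  1.48598313 14.11858999] [ 0.18194474  0.70758666 -0.0359143 ]
```

View pics/k3.png

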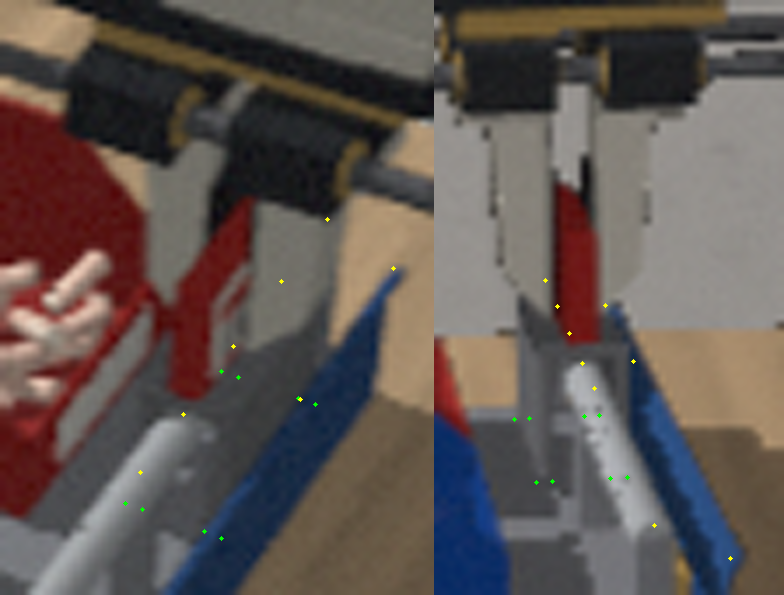

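The picture shows the saddle astride the bar. The bar leaves the saddle's near end at (180,418), against (183,414) predicted for a centred label. The front leg is behind the lip and the ticket faces out. TCP z has stopped rigidly at 0.2705 with about 14 N of push. Handing in.

```bash
python3 -c "
from cell import robot
o=robot.observe();print(o['time'],o['tool_pos'],o['contact_force'],o['opening']);print(robot.hand_in())"
```

```text
8.6333 [ 0.51714356 -0.16141375  0.27052533] [-2.45198922  1.48598313 14.11858999] 0.009422853730515242
the job is handed in; nothing more can be done
None
```

I put the label holder on the bar in front of the red bin (right bay) with the ticket facing out. I handed in at 8.6 s, still gripping it at 55 N and pressing it down.

**Seating:** the front leg met the catch at about TCP z 0.276–0.278, a little earlier than the 0.275 reading. The arm then stopped rigidly at z = 0.2705 (0.270 expected) while the force rose from 8 to 14 N. That fits the saddle resting on the bar with the catch pressed fully down.

**Position:** in the last picture the saddle straddles the bar with its front leg behind the lip. The near end is within about 1 px of where a centred label should be.

**Uncertainty:**
- The rack's y-centre came out differently by feature: the bar ends gave -0.109 to -0.111 and the lip and catches gave -0.105 to -0.107. I used about -0.107, so the centring is good to about 2 mm.
- The cameras showed both the label and the bar about 1.5 mm higher than expected, which I put down to calibration.
- At the end there was a small sideways force of about 3 N.

I did not touch the tape roll or the roller, though I took no final picture of them.

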